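# Find the pan lid that rocks and press it home

## Task

One of the four lids on the pan rail is not properly on its pan: press the lids near an end to find the one that rocks, then press that lid down by its knob until it is fully home, and take the hand away. Do not press the knobs of the lids that are already seated, as that would spoil their seal. Only press: lift nothing and leave the bottle, the jar and the spoon where they are.

Things in the scene. Friction and masses are not known exactly. Their poses are not given: they have to be found in the camera images.
- rail: fixed steel holder, 220 by 470 by 70 mm, with four equal pans in a row along its y axis, 105 mm apart, their lids lengthwise along its x axis; origin at the centre of its underside. The lids' tops are 85 to 100 mm above the table; the pans stand up to 8 mm unevenly, so height does not tell. Exactly one lid, in any place, is unseated: level, but 8 mm above its pan
- lid_a: white plastic lid of one pan, 154 mm long (its x) by 94 mm wide (its y), flat, with a skirt 16 mm deep; origin at the centre of its flat top face, z up. Pressed with 1 to 5 N about 20 mm in from either end (x = -55 or 55 mm), an unseated lid rocks about its y axis: that spot sinks about 5 mm, then stops on the rim, and comes back level when let go; a seated lid does not give
- knob_a: black knob in the middle of the lid with the same letter, rigid with it, 24 mm across, its flat top 16 mm above the lid's top face; origin at the centre of its top, z up. Pushed down here with about 5 to 8 N, an unseated lid sinks 8 mm to a hard stop, stays down and no longer rocks. On a seated lid it must not be pressed
- lid_b: white plastic lid of one pan, 154 mm long (its x) by 94 mm wide (its y), flat, with a skirt 16 mm deep; origin at the centre of its flat top face, z up. Pressed with 1 to 5 N about 20 mm in from either end (x = -55 or 55 mm), an unseated lid rocks about its y axis: that spot sinks about 5 mm, then stops on the rim, and comes back level when let go; a seated lid does not give
- knob_b: black knob in the middle of the lid with the same letter, rigid with it, 24 mm across, its flat top 16 mm above the lid's top face; origin at the centre of its top, z up. Pushed down here with about 5 to 8 N, an unseated lid sinks 8 mm to a hard stop, stays down and no longer rocks. On a seated lid it must not be pressed
- lid_c: white plastic lid of one pan, 154 mm long (its x) by 94 mm wide (its y), flat, with a skirt 16 mm deep; origin at the centre of its flat top face, z up. Pressed with 1 to 5 N about 20 mm in from either end (x = -55 or 55 mm), an unseated lid rocks about its y axis: that spot sinks about 5 mm, then stops on the rim, and comes back level when let go; a seated lid does not give
- knob_c: black knob in the middle of the lid with the same letter, rigid with it, 24 mm across, its flat top 16 mm above the lid's top face; origin at the centre of its top, z up. Pushed down here with about 5 to 8 N, an unseated lid sinks 8 mm to a hard stop, stays down and no longer rocks. On a seated lid it must not be pressed
- lid_d: white plastic lid of one pan, 154 mm long (its x) by 94 mm wide (its y), flat, with a skirt 16 mm deep; origin at the centre of its flat top face, z up. Pressed with 1 to 5 N about 20 mm in from either end (x = -55 or 55 mm), an unseated lid rocks about its y axis: that spot sinks about 5 mm, then stops on the rim, and comes back level when let go; a seated lid does not give
- knob_d: black knob in the middle of the lid with the same letter, rigid with it, 24 mm across, its flat top 16 mm above the lid's top face; origin at the centre of its top, z up. Pushed down here with about 5 to 8 N, an unseated lid sinks 8 mm to a hard stop, stays down and no longer rocks. On a seated lid it must not be pressed
- sauce_bottle: loose white bottle with a red cap, 58 mm across and 165 mm tall, standing about 0.31 m from the middle of the row of pans; origin at the centre of its underside. To be left alone
- spice_jar: loose jar with a red cap, 60 mm across and 85 mm tall, standing about 0.31 m from the middle of the row on the other side; origin at the centre of its underside. To be left alone
- spoon: loose steel spoon lying on the table beyond the pans; 200 mm long and 20 mm high, roughly along the row; origin under its middle. To be left alone

How it is judged:
By the outcome, as a careful person would: the job done as asked, in the order asked, and still so for the second after the job is handed in, with the robot touching nothing.
It also fails if it takes over 51 s, if anything falls off the work surface, if the arm or the gripper's body presses on something with over 40 N, if the wrist force passes 120 N, or if a joint passes its speed limit or range.

## Robot

A 6-joint arm with a two-finger parallel gripper is mounted at the origin on the work surface. World frame = base frame: x ahead of the robot, y to its left, z up, the work surface at z = 0. Lengths are in mm, angles in rad, forces in N, time in s.
With the tool pointing down it reaches from about 275 to 825 mm from the base axis. Payload 5.2 kg.
Tool frame: the origin (TCP) lies midway between the tips of the shut fingers; the grasp point (between the pads) lies 19 mm behind it (manip.tcp_to_grasp is the distance from the TCP to the grasp point, in mm); z points along the fingers, y is the line along which they close (so a half turn about z gives the same grasp; the last joint's range is limited). The gripper opens to 93 mm and grips with 3 to 60 N. Pads are 15 mm wide; open, the fingers measure 128 mm over their backs; the gripper's body (75 mm by 188 mm) begins 65 mm behind the grasp point.
Start: joints at [0.993, 0.259, 1.535, -0, 1.348, -0.203], TCP at [201.326, 511.833, 218.653] pointing down, gripper open.
Joint ranges: [-3.14, 3.14], [-0.91, 2.08], [0.19, 2.58], [-1.22, 4.36], [0.22, 2.71], [-3.12, 3.12]. Speed limits (rad/s): [2.57, 2.57, 3.14, 3.14, 3.14, 3.14].

## Interface

Orientations are given as a 3x3 rotation matrix whose columns are the frame's x, y, z axes.
In Python, from workcell import manip gives the robot as it stands.
- The arm moves only by the tool send_rows, never from a script. Its argument "plan" is one flat list of numbers, 6 for each row, row after row: the shift along the tool's x, y, z in mm, then the turn, a rotation vector about the tool's x, y, z in degrees. In form: [x, y, z, rx, ry, rz, x, y, z, rx, ry, rz, ...]. A call has 1 to 12 rows; each row shifts and turns the commanded pose from where the row before left it, along the tool's axes as they then stand; what a row does not reach is not made up. A row lasts 1/10 s, in which the tool goes at most 50 mm and 8.59 degrees, less where a joint would pass 70% of its speed; a pose out of reach is approached as far as the arm can. A call with a gripper value outside its range is refused whole. "fingers" is the finger opening in mm, from 0 to 93, set as the call begins (left out, the last holds). The fingers move at their own pace and stop on an object; "grip_force" is the grip in N (left out, the last holds). Time passes only in rows, so rows that do not move let the fingers close. It gives the time, the measured TCP pose, the force, the opening and the grip force at its end, in the units of the state.
- manip.get_obs(): the state, without advancing time (a new reading comes with each control period).
- manip.camera(name): name is "scene" or "top"; returns the picture (400x640x3 uint8, blue, green, red); there is no depth.
- manip.camera_info(name): a dict with "camera_matrix" (3x3 intrinsics, pixels), "view" (4x4, takes a point from world to camera coordinates). Camera axes: x right, y down, z forward; pixel columns grow to the right and rows downward; lengths in mm; the calibration is good to about 2 mm. A picture is of the moment at which its call begins. camera_info takes no time and is no camera call.
- manip.finish_job(): hands the job in; it is judged then, once.
The state is a dict: "t": time; "joint_pos": joint angles; "dq": joint speeds; "tau": joint torques, N m; "tool_pos": TCP position; "tcp_rot": TCP orientation; "contact_force": force on the tool from outside, world axes, zero at the start; "ft_torque": the same for the moment, N m; "opening": finger opening in mm; "gripper_force": force on a finger pad.
Only numpy, scipy, OpenCV 4.12 (cv2) and the standard library are available. Lean on these libraries where they do the work, as an engineer would, in place of code of your own. Each camera call takes 0.05 s, during which the arm holds its last target. There are 200 camera calls.

## Working session

There is one attempt and no reset: what is moved stays moved. The work goes in short steps, Python scripts to look and compute and a tool call to move; the robot and the scene stay as the last step left them, time stands still between calls to the robot, and variables do not carry over. Pictures are saved under pics/ and viewed, at most 10 in all, crops included, and the job is handed in when it is done.

Besides the shell and the picture viewer there is one more tool, called after ">>>" by a JSON object that holds its "method" and its "body", one argument or row to a line. send_rows: Moves the arm, as the interface text tells. Its arguments: {"type":"object","properties":{"plan":{"type":"array","items":{"type":"number"}},"fingers":{"type":"number"},"grip_force":{"type":"number"}},"required":["plan"]}

```bash
mkdir -p pics; python3 - <<'E'
from workcell import manip
import cv2,numpy as np
for n in("top","scene"):
    im=manip.camera(n);cv2.imwrite(f"pics/{n}0.png",im)
    i=manip.camera_info(n);print(n,i["camera_matrix"],np.round(i["view"],3))
o=manip.get_obs();print({k:np.round(v,3) for k,v in o.items()})
E
```

```text
top [[439.43921647   0.         315.93163423]
 [  0.         439.43921647 199.16337754]
 [  0.           0.           1.        ]] [[ 1.900000e-02 -1.000000e+00 -9.000000e-03  2.546700e+01]
 [-9.850000e-01 -1.700000e-02 -1.720000e-01  6.286420e+02]
 [ 1.710000e-01  1.200000e-02 -9.850000e-01  1.186873e+03]
 [ 0.000000e+00  0.000000e+00  0.000000e+00  1.000000e+00]]
scene [[428.70585835   0.         316.87480973]
 [  0.         428.70585835 200.86173557]
 [  0.           0.           1.        ]] [[-5.980000e-01  8.020000e-01  2.000000e-03  3.280330e+02]
 [ 6.890000e-01  5.150000e-01 -5.100000e-01 -3.694550e+02]
 [-4.100000e-01 -3.040000e-01 -8.600000e-01  1.565472e+03]
 [ 0.000000e+00  0.000000e+00  0.000000e+00  1.000000e+00]]
{'t': np.float64(0.1), 'joint_pos': array([ 0.993,  0.259,  1.536, -0.   ,  1.348, -0.203]), 'dq': array([ 0.   , -0.002, -0.004, -0.001, -0.002,  0.001]), 'tau': array([ 3.0000e-03, -4.3822e+01, -2.8464e+01,  7.2000e-02,  3.6000e-02,
       -0.0000e+00]), 'tool_pos': array([201.052, 511.423, 217.906]), 'tcp_rot': array([[-0.931,  0.366, -0.001],
       [ 0.366,  0.931, -0.001],
       [ 0.   , -0.002, -1.   ]]), 'contact_force': array([ 0.916, -0.795,  0.177]), 'ft_torque': array([-0.042, -0.017,  0.021]), 'gripper_force': np.float64(0.0), 'opening': np.float64(93.003)}
```

View pics/top0.png

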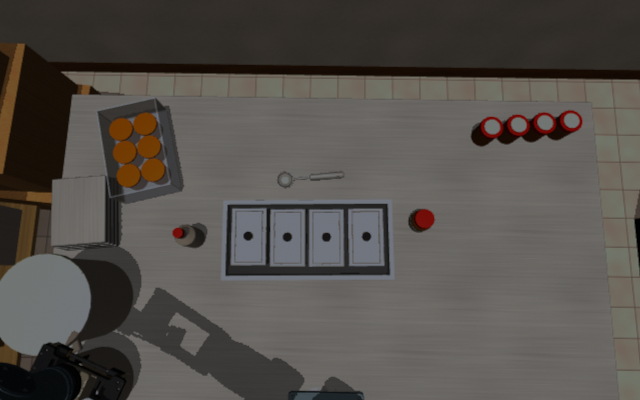

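View pics/scene0.png

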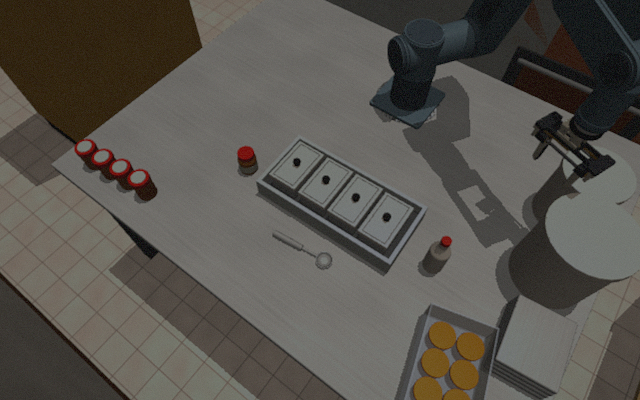

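The top view shows the knobs at about (248,236), (287,237), (326,237) and (366,236), with the bottle at (180,235), the jar at (424,219) and the spoon at (310,178). In the scene view the order is mirrored, with knobs at (387,217), (355,198), (326,180) and (297,162). The gripper is on the +y side, near two big pots.

```bash
cat > h.py <<'E'
import cv2,numpy as np
from workcell import manip
I={n:manip.camera_info(n) for n in("top","scene")}
P={n:np.array(i["camera_matrix"])@np.array(i["view"])[:3] for n,i in I.items()}
def tri(a,b):
    X=cv2.triangulatePoints(P["top"],P["scene"],np.float64(a).reshape(2,1),np.float64(b).reshape(2,1));return (X[:3]/X[3]).ravel()
def plane(n,uv,z):
    M=P[n];A=np.c_[M[:,0],M[:,1],M[:,2]*z+M[:,3]];w=np.linalg.solve(A,[*uv,1]);return w[:2]/w[2]
def blob(im,c,r=9,t=60):
    x,y=c;g=im[y-r:y+r+1,x-r:x+r+1].max(2).astype(float)
    w=np.clip(t-g,0,None);yy,xx=np.mgrid[-r:r+1,-r:r+1];s=w.sum()
    return (x+(w*xx).sum()/s,y+(w*yy).sum()/s)
E
python3 - <<'E'
from h import *
T=cv2.imread("pics/top0.png");S=cv2.imread("pics/scene0.png")
kt=[(248,236),(287,237),(326,237),(366,236)];ks=[(387,217),(355,198),(326,180),(297,162)]
pts=[]
for a,b in zip(kt,ks):
    A=blob(T,a);B=blob(S,b);X=tri(A,B);pts.append(X);print(np.round(A,1),np.round(B,1),np.round(X,1),plane("top",A,105).round(1),plane("scene",B,105).round(1))
p=np.array(pts);d=p[3]-p[0];print("row dir",np.degrees(np.arctan2(d[0],-d[1])),np.linalg.norm(d[:2])/3)
# big pots
for n,uv,z in(("top",(45,303),0),("top",(45,303),200),("scene",(600,235),200)):print(plane(n,uv,z).round())
# lids outline
m=((T.min(2)>120)*255).astype(np.uint8)
for c in cv2.findContours(m,cv2.RETR_EXTERNAL,cv2.CHAIN_APPROX_SIMPLE)[0]:
    r=cv2.minAreaRect(c)
    if 500<cv2.contourArea(c)<6000: print(r)
E
```

```text
[247.6 235.4] [386.3 216.9] [517.3 217.3 106.4] [517.7 217.1] [516.3 217.5]
[286.9 236.5] [355.4 197.2] [516.3 112.3 107. ] [516.8 111.9] [514.9 112.3]
[326.  236.6] [325.6 179.4] [518.    8.  107.1] [518.5   7.4] [516.5   7.7]
[366.1 236. ] [296.5 161.9] [521.1 -98.2 110.3] [522.  -99.4] [ 517.9 -100.1]
row dir 0.6867672197588711 105.17966526631851
[324. 804.]
[338. 681.]
[294. 687.]
```

>>> {"method": "send_rows", "body": {
  "plan": [-39,-19.8,0,0,0,0,-39,-19.8,0,0,0,0,-39,-19.8,0,0,0,0,-39,-19.8,0,0,0,0,-39,-19.8,0,0,0,0,-39,-19.8,0,0,0,0,-39,-19.8,0,0,0,0,-39,-19.8,0,0,0,0,-39,-19.8,0,0,0,0,0,0,0,0,0,-7.2,0,0,0,0,0,-7.2,0,0,0,0,0,-7.2],
  "fingers": 0,
  "grip_force": 20
}}

```text
t: 1.3
tool_pos: [462.8, 216.8, 218.1]
tcp_rot: [[-1.0, -0.006, -0.001], [-0.006, 1.0, -0.0], [0.001, -0.0, -1.0]]
contact_force: [0.1, 0.5, 0.5]
opening: 2.5
gripper_force: 0.0
```

>>> {"method": "send_rows", "body": {
  "plan": [0,0,25,0,0,0,0,0,25,0,0,0,0,0,25,0,0,0,0,0,20,0,0,0,0,0,10,0,0,0,0,0,5,0,0,0,0,0,0,0,0,0,0,0,0,0,0,0]
}}

```text
t: 2.1
tool_pos: [463.4, 217.7, 109.4]
tcp_rot: [[-1.0, -0.002, 0.001], [-0.002, 1.0, 0.0], [-0.001, 0.0, -1.0]]
contact_force: [0.2, -0.7, 0.6]
opening: 0.2
gripper_force: 0.0
```

```bash
python3 - <<'E'
from h import *
for n in("top","scene"):cv2.imwrite(f"pics/{n}1.png",manip.camera(n))
a=cv2.imread("pics/top1.png")[190:290,210:400];b=cv2.imread("pics/scene1.png")[60:290,240:470]
cv2.imwrite("pics/m1.png",np.vstack([cv2.resize(a,(570,300)),cv2.resize(b[50:200],(570,300))]))
fs=[manip.get_obs()["contact_force"] for _ in range(3)];print(np.round(fs,2))
E
```

```text
[[0.16 0.23 0.23]
 [0.16 0.23 0.23]
 [0.16 0.23 0.23]]
```

View pics/m1.png

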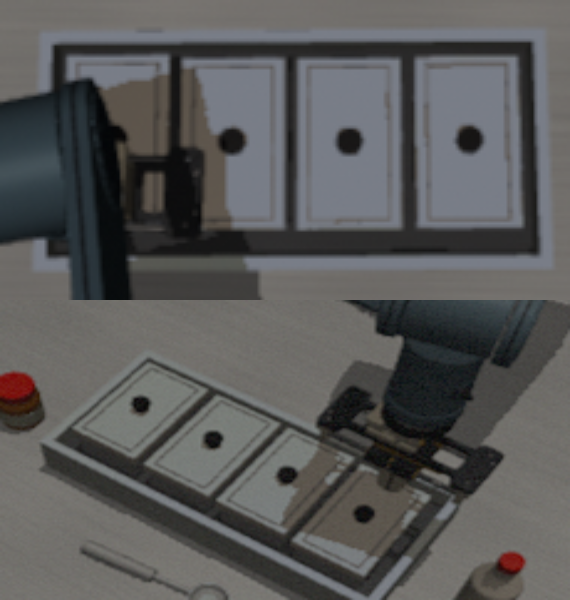

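The picture shows the shut fingers over the near end of the +y lid, clear of its knob (crop (365,513)). Now I'll probe slowly.

>>> {"method": "send_rows", "body": {
  "plan": [0,0,1.5,0,0,0,0,0,1.5,0,0,0,0,0,1.5,0,0,0,0,0,1.5,0,0,0,0,0,1,0,0,0,0,0,1,0,0,0,0,0,0,0,0,0]
}}

```text
t: 2.9
tool_pos: [462.6, 217.5, 100.4]
tcp_rot: [[-1.0, -0.002, -0.0], [-0.002, 1.0, -0.0], [0.0, -0.0, -1.0]]
contact_force: [-0.2, -0.1, 0.2]
opening: 0.1
gripper_force: 0.0
```

>>> {"method": "send_rows", "body": {
  "plan": [0,0,1,0,0,0,0,0,1,0,0,0,0,0,0,0,0,0]
}}

```text
t: 3.2
tool_pos: [462.6, 217.5, 98.5]
tcp_rot: [[-1.0, -0.002, -0.0], [-0.002, 1.0, -0.0], [0.0, -0.0, -1.0]]
contact_force: [0.3, 0.4, 0.4]
opening: 0.4
gripper_force: 0.0
```

>>> {"method": "send_rows", "body": {
  "plan": [0,0,1,0,0,0,0,0,1,0,0,0,0,0,0,0,0,0]
}}

```text
t: 3.5
tool_pos: [462.6, 217.5, 96.5]
tcp_rot: [[-1.0, -0.002, -0.0], [-0.002, 1.0, -0.0], [0.0, -0.0, -1.0]]
contact_force: [0.6, -0.5, 0.4]
opening: 0.3
gripper_force: 0.0
```

>>> {"method": "send_rows", "body": {
  "plan": [0,0,1,0,0,0,0,0,1,0,0,0,0,0,0,0,0,0]
}}

```text
t: 3.8
tool_pos: [462.6, 217.5, 94.5]
tcp_rot: [[-1.0, -0.002, -0.0], [-0.002, 1.0, -0.0], [0.0, -0.0, -1.0]]
contact_force: [0.4, -0.1, -0.3]
opening: 0.2
gripper_force: 0.0
```

>>> {"method": "send_rows", "body": {
  "plan": [0,0,1,0,0,0,0,0,0,0,0,0]
}}

```text
t: 4.0
tool_pos: [462.7, 217.5, 93.5]
tcp_rot: [[-1.0, -0.002, -0.0], [-0.002, 1.0, -0.0], [0.0, -0.0, -1.0]]
contact_force: [-0.3, -0.4, 0.2]
opening: 0.5
gripper_force: 0.0
```

>>> {"method": "send_rows", "body": {
  "plan": [0,0,1,0,0,0,0,0,0,0,0,0]
}}

```text
t: 4.2
tool_pos: [462.6, 217.5, 92.5]
tcp_rot: [[-1.0, -0.002, -0.0], [-0.002, 1.0, -0.0], [0.0, -0.0, -1.0]]
contact_force: [-0.3, 0.2, 0.2]
opening: 0.3
gripper_force: 0.0
```

>>> {"method": "send_rows", "body": {
  "plan": [0,0,1,0,0,0,0,0,0,0,0,0]
}}

```text
t: 4.4
tool_pos: [462.8, 217.5, 92.2]
tcp_rot: [[-1.0, -0.002, 0.0], [-0.002, 1.0, 0.0], [-0.0, 0.0, -1.0]]
contact_force: [-1.8, -0.6, 4.0]
opening: 0.6
gripper_force: 2.1
```

>>> {"method": "send_rows", "body": {
  "plan": [0,0,0.2,0,0,0,0,0,0,0,0,0]
}}

```text
t: 4.6
tool_pos: [462.8, 217.5, 92.1]
tcp_rot: [[-1.0, -0.002, 0.0], [-0.002, 1.0, 0.0], [-0.0, 0.0, -1.0]]
contact_force: [-1.6, -0.6, 6.5]
opening: 1.0
gripper_force: 3.2
```

The first lid (+y) is seated: it took 6.5 N and did not give. Next lid.

>>> {"method": "send_rows", "body": {
  "plan": [0,0,-10,0,0,0,0,0,-10,0,0,0,0,-35,0,0,0,0,0,-35,0,0,0,0,0,-35,0,0,0,0,0,0,8,0,0,0,0,0,3,0,0,0,0,0,1,0,0,0,0,0,0,0,0,0]
}}

```text
t: 5.5
tool_pos: [462.8, 113.5, 99.4]
tcp_rot: [[-1.0, -0.004, -0.0], [-0.004, 1.0, 0.0], [0.0, 0.0, -1.0]]
contact_force: [0.1, -1.1, -0.3]
opening: 0.4
gripper_force: 0.0
```

>>> {"method": "send_rows", "body": {
  "plan": [0,0,1,0,0,0,0,0,1,0,0,0,0,0,0,0,0,0]
}}

```text
t: 5.8
tool_pos: [462.8, 112.9, 97.4]
tcp_rot: [[-1.0, -0.003, -0.0], [-0.003, 1.0, 0.0], [0.0, 0.0, -1.0]]
contact_force: [-0.5, -0.1, -0.8]
opening: -0.1
gripper_force: 0.0
```

>>> {"method": "send_rows", "body": {
  "plan": [0,0,1,0,0,0,0,0,0,0,0,0]
}}

```text
t: 6.0
tool_pos: [462.8, 112.6, 96.3]
tcp_rot: [[-1.0, -0.002, -0.0], [-0.002, 1.0, -0.0], [0.0, -0.0, -1.0]]
contact_force: [-0.3, 0.2, -0.8]
opening: 0.7
gripper_force: 0.0
```

>>> {"method": "send_rows", "body": {
  "plan": [0,0,1,0,0,0,0,0,0,0,0,0]
}}

```text
t: 6.2
tool_pos: [462.9, 112.5, 95.3]
tcp_rot: [[-1.0, -0.002, -0.0], [-0.002, 1.0, 0.0], [0.0, 0.0, -1.0]]
contact_force: [0.0, 0.3, 0.9]
opening: 0.4
gripper_force: 0.0
```

>>> {"method": "send_rows", "body": {
  "plan": [0,0,0.8,0,0,0,0,0,0,0,0,0]
}}

```text
t: 6.4
tool_pos: [462.9, 112.5, 94.6]
tcp_rot: [[-1.0, -0.002, -0.0], [-0.002, 1.0, -0.0], [0.0, -0.0, -1.0]]
contact_force: [0.5, 0.4, 0.6]
opening: 0.4
gripper_force: 0.0
```

>>> {"method": "send_rows", "body": {
  "plan": [0,0,0.8,0,0,0,0,0,0,0,0,0]
}}

```text
t: 6.6
tool_pos: [462.9, 112.5, 93.8]
tcp_rot: [[-1.0, -0.002, -0.0], [-0.002, 1.0, 0.0], [0.0, 0.0, -1.0]]
contact_force: [-0.4, -0.6, 0.3]
opening: 0.4
gripper_force: 0.0
```

>>> {"method": "send_rows", "body": {
  "plan": [0,0,0.8,0,0,0,0,0,0,0,0,0]
}}

```text
t: 6.8
tool_pos: [463.0, 112.5, 93.4]
tcp_rot: [[-1.0, -0.002, 0.0], [-0.002, 1.0, -0.0], [-0.0, -0.0, -1.0]]
contact_force: [-1.3, 0.1, 2.9]
opening: 0.9
gripper_force: 1.8
```

>>> {"method": "send_rows", "body": {
  "plan": [0,0,0.3,0,0,0,0,0,0,0,0,0]
}}

```text
t: 7.0
tool_pos: [463.0, 112.5, 93.3]
tcp_rot: [[-1.0, -0.002, 0.0], [-0.002, 1.0, -0.0], [-0.0, -0.0, -1.0]]
contact_force: [-2.4, -0.4, 6.7]
opening: 0.1
gripper_force: 3.3
```

The second lid is seated too: it did not give at 6.7 N. On to the third.

>>> {"method": "send_rows", "body": {
  "plan": [0,0,-10,0,0,0,0,0,-10,0,0,0,0,-35,0,0,0,0,0,-35,0,0,0,0,0,-35,0,0,0,0,0,0,8,0,0,0,0,0,3,0,0,0,0,0,1,0,0,0,0,0,1,0,0,0,0,0,1,0,0,0,0,0,0,0,0,0]
}}

```text
t: 8.1
tool_pos: [463.1, 8.2, 98.7]
tcp_rot: [[-1.0, -0.003, -0.0], [-0.003, 1.0, 0.0], [0.0, 0.0, -1.0]]
contact_force: [-0.8, 0.8, 0.4]
opening: 0.7
gripper_force: 0.0
```

>>> {"method": "send_rows", "body": {
  "plan": [0,0,1,0,0,0,0,0,0,0,0,0]
}}

```text
t: 8.3
tool_pos: [463.2, 7.7, 97.7]
tcp_rot: [[-1.0, -0.003, -0.0], [-0.003, 1.0, 0.0], [0.0, 0.0, -1.0]]
contact_force: [0.6, -0.1, -1.2]
opening: 0.6
gripper_force: 0.0
```

>>> {"method": "send_rows", "body": {
  "plan": [0,0,1,0,0,0,0,0,0,0,0,0]
}}

```text
t: 8.5
tool_pos: [463.1, 7.5, 96.6]
tcp_rot: [[-1.0, -0.002, -0.0], [-0.002, 1.0, 0.0], [0.0, 0.0, -1.0]]
contact_force: [-0.0, -0.0, 0.2]
opening: 0.3
gripper_force: 0.0
```

>>> {"method": "send_rows", "body": {
  "plan": [0,0,0.8,0,0,0,0,0,0,0,0,0]
}}

```text
t: 8.7
tool_pos: [463.1, 7.5, 95.9]
tcp_rot: [[-1.0, -0.002, -0.0], [-0.002, 1.0, 0.0], [0.0, 0.0, -1.0]]
contact_force: [0.3, -0.6, -2.1]
opening: 0.6
gripper_force: 0.0
```

>>> {"method": "send_rows", "body": {
  "plan": [0,0,0.8,0,0,0,0,0,0,0,0,0]
}}

```text
t: 8.9
tool_pos: [463.1, 7.5, 95.0]
tcp_rot: [[-1.0, -0.002, -0.0], [-0.002, 1.0, 0.0], [0.0, 0.0, -1.0]]
contact_force: [0.3, 0.7, 0.1]
opening: 0.7
gripper_force: 0.0
```

>>> {"method": "send_rows", "body": {
  "plan": [0,0,0.8,0,0,0,0,0,0,0,0,0]
}}

```text
t: 9.1
tool_pos: [463.1, 7.5, 94.3]
tcp_rot: [[-1.0, -0.002, -0.0], [-0.002, 1.0, 0.0], [0.0, 0.0, -1.0]]
contact_force: [-0.4, 0.3, 1.1]
opening: 0.8
gripper_force: 0.0
```

>>> {"method": "send_rows", "body": {
  "plan": [0,0,0.8,0,0,0,0,0,0,0,0,0]
}}

```text
t: 9.3
tool_pos: [463.1, 7.5, 93.5]
tcp_rot: [[-1.0, -0.002, -0.0], [-0.002, 1.0, -0.0], [0.0, -0.0, -1.0]]
contact_force: [0.1, -0.2, 0.1]
opening: 0.6
gripper_force: 0.0
```

>>> {"method": "send_rows", "body": {
  "plan": [0,0,0.8,0,0,0,0,0,0,0,0,0]
}}

```text
t: 9.5
tool_pos: [463.2, 7.5, 92.7]
tcp_rot: [[-1.0, -0.002, 0.0], [-0.002, 1.0, -0.0], [-0.0, -0.0, -1.0]]
contact_force: [0.3, 0.3, -0.0]
opening: 0.3
gripper_force: 0.1
```

>>> {"method": "send_rows", "body": {
  "plan": [0,0,0.5,0,0,0,0,0,0,0,0,0]
}}

```text
t: 9.7
tool_pos: [463.2, 7.5, 92.2]
tcp_rot: [[-1.0, -0.002, 0.0], [-0.002, 1.0, -0.0], [-0.0, -0.0, -1.0]]
contact_force: [-0.3, 0.6, -0.1]
opening: 0.4
gripper_force: 0.2
```

>>> {"method": "send_rows", "body": {
  "plan": [0,0,0.8,0,0,0,0,0,0,0,0,0]
}}

```text
t: 9.9
tool_pos: [463.3, 7.5, 91.4]
tcp_rot: [[-1.0, -0.002, 0.0], [-0.002, 1.0, -0.0], [-0.0, -0.0, -1.0]]
contact_force: [0.2, 0.2, 0.3]
opening: 0.5
gripper_force: 0.3
```

>>> {"method": "send_rows", "body": {
  "plan": [0,0,0.8,0,0,0,0,0,0,0,0,0]
}}

```text
t: 10.1
tool_pos: [463.3, 7.5, 90.6]
tcp_rot: [[-1.0, -0.002, 0.0], [-0.002, 1.0, -0.0], [-0.0, -0.0, -1.0]]
contact_force: [-0.2, -0.4, 0.8]
opening: 0.7
gripper_force: 0.4
```

>>> {"method": "send_rows", "body": {
  "plan": [0,0,0.8,0,0,0,0,0,0,0,0,0]
}}

```text
t: 10.3
tool_pos: [463.3, 7.5, 89.9]
tcp_rot: [[-1.0, -0.002, 0.0], [-0.002, 1.0, -0.0], [-0.0, -0.0, -1.0]]
contact_force: [0.7, 0.6, 1.0]
opening: 0.1
gripper_force: 0.5
```

>>> {"method": "send_rows", "body": {
  "plan": [0,0,0.8,0,0,0,0,0,0,0,0,0]
}}

```text
t: 10.5
tool_pos: [463.3, 7.5, 89.1]
tcp_rot: [[-1.0, -0.002, 0.0], [-0.002, 1.0, -0.0], [-0.0, -0.0, -1.0]]
contact_force: [0.7, -0.4, 0.7]
opening: 0.5
gripper_force: 0.5
```

>>> {"method": "send_rows", "body": {
  "plan": [0,0,0.8,0,0,0,0,0,0,0,0,0]
}}

```text
t: 10.7
tool_pos: [463.4, 7.5, 88.5]
tcp_rot: [[-1.0, -0.002, 0.0], [-0.002, 1.0, -0.0], [-0.0, -0.0, -1.0]]
contact_force: [0.2, 0.0, 2.3]
opening: 0.8
gripper_force: 1.4
```

>>> {"method": "send_rows", "body": {
  "plan": [0,0,0.6,0,0,0,0,0,0,0,0,0]
}}

```text
t: 10.9
tool_pos: [463.5, 7.5, 88.3]
tcp_rot: [[-1.0, -0.002, 0.001], [-0.002, 1.0, -0.0], [-0.001, -0.0, -1.0]]
contact_force: [-1.0, -0.4, 7.3]
opening: 0.2
gripper_force: 3.8
```

The third lid (y≈8) rocks: it gave softly from about 93 to 88.5 mm, then stopped hard. I'll move over its knob.

>>> {"method": "send_rows", "body": {
  "plan": [0,0,-12,0,0,0,0,0,-15,0,0,0,0,0,-12,0,0,0,-14,0,0,0,0,0,-14,0,0,0,0,0,-14,0,0,0,0,0,-12,0,0,0,0,0,0,0,5,0,0,0,0,0,3,0,0,0,0,0,0,0,0,0,0,0,0,0,0,0]
}}

```text
t: 12.0
tool_pos: [516.4, 7.7, 118.4]
tcp_rot: [[-1.0, -0.002, -0.001], [-0.002, 1.0, 0.0], [0.001, 0.0, -1.0]]
contact_force: [1.4, -0.6, 0.2]
opening: 0.5
gripper_force: 0.0
```

```bash
python3 - <<'E'
from h import *
a=manip.camera("scene");cv2.imwrite("pics/s2.png",cv2.resize(a[110:270,240:450],(630,480)))
o=manip.get_obs();print(np.round(o["tool_pos"],1),np.round(o["contact_force"],1))
E
```

```text
[516.7   7.7 118.6] [-0.4  0.1  0.3]
```

View pics/s2.png

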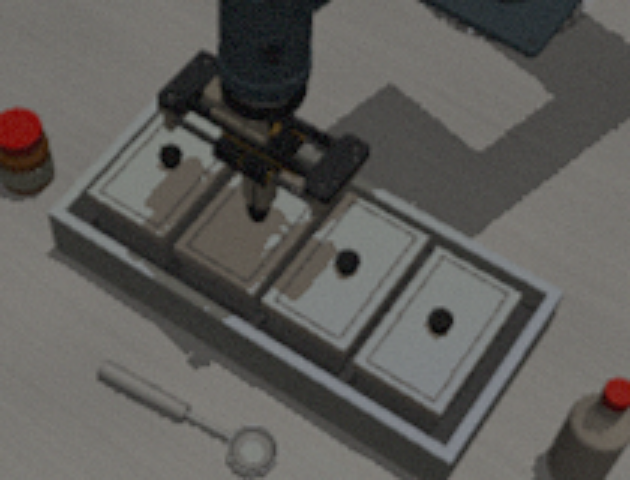

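The fingertips are right over the third lid's knob, at crop (257,212).

>>> {"method": "send_rows", "body": {
  "plan": [-0.5,0,2,0,0,0,0,0,2,0,0,0,0,0,2,0,0,0,0,0,2,0,0,0,0,0,0,0,0,0]
}}

```text
t: 12.55
tool_pos: [517.4, 7.7, 110.3]
tcp_rot: [[-1.0, -0.002, -0.001], [-0.002, 1.0, 0.0], [0.001, 0.0, -1.0]]
contact_force: [-0.3, 1.0, 0.9]
opening: 0.7
gripper_force: 0.0
```

>>> {"method": "send_rows", "body": {
  "plan": [0,0,1,0,0,0,0,0,0.8,0,0,0,0,0,0,0,0,0]
}}

```text
t: 12.85
tool_pos: [517.8, 7.6, 109.2]
tcp_rot: [[-1.0, -0.002, 0.0], [-0.002, 1.0, -0.0], [-0.0, -0.0, -1.0]]
contact_force: [-1.1, 0.2, 3.4]
opening: 0.2
gripper_force: 1.7
```

>>> {"method": "send_rows", "body": {
  "plan": [0,0,0.6,0,0,0,0,0,0,0,0,0]
}}

```text
t: 13.05
tool_pos: [517.8, 7.6, 108.6]
tcp_rot: [[-1.0, -0.002, 0.0], [-0.002, 1.0, -0.0], [-0.0, -0.0, -1.0]]
contact_force: [-0.9, 0.4, 5.3]
opening: 0.6
gripper_force: 2.5
```

Contact is at about 109.3, and the lid is starting to sink. I'll keep pressing.

>>> {"method": "send_rows", "body": {
  "plan": [0,0,1,0,0,0,0,0,1,0,0,0,0,0,0,0,0,0]
}}

```text
t: 13.35
tool_pos: [517.8, 7.6, 106.4]
tcp_rot: [[-1.0, -0.002, 0.0], [-0.002, 1.0, -0.0], [-0.0, -0.0, -1.0]]
contact_force: [-1.1, 0.6, 3.1]
opening: -0.1
gripper_force: 2.1
```

>>> {"method": "send_rows", "body": {
  "plan": [0,0,1,0,0,0,0,0,1,0,0,0,0,0,0,0,0,0]
}}

```text
t: 13.65
tool_pos: [517.8, 7.6, 104.3]
tcp_rot: [[-1.0, -0.002, 0.0], [-0.002, 1.0, -0.0], [-0.0, -0.0, -1.0]]
contact_force: [-1.3, -0.5, 4.0]
opening: 0.1
gripper_force: 2.0
```

>>> {"method": "send_rows", "body": {
  "plan": [0,0,1,0,0,0,0,0,1,0,0,0,0,0,0,0,0,0]
}}

```text
t: 13.95
tool_pos: [517.8, 7.6, 102.3]
tcp_rot: [[-1.0, -0.002, 0.0], [-0.002, 1.0, -0.0], [-0.0, -0.0, -1.0]]
contact_force: [-0.8, 0.0, 3.1]
opening: 0.1
gripper_force: 2.0
```

>>> {"method": "send_rows", "body": {
  "plan": [0,0,1,0,0,0,0,0,0,0,0,0]
}}

```text
t: 14.15
tool_pos: [517.8, 7.6, 101.6]
tcp_rot: [[-1.0, -0.002, 0.0], [-0.002, 1.0, -0.0], [-0.0, -0.0, -1.0]]
contact_force: [-0.7, 0.0, 6.8]
opening: 0.3
gripper_force: 3.2
```

>>> {"method": "send_rows", "body": {
  "plan": [0,0,0.5,0,0,0,0,0,0,0,0,0]
}}

```text
t: 14.35
tool_pos: [517.8, 7.6, 101.5]
tcp_rot: [[-1.0, -0.002, 0.001], [-0.002, 1.0, -0.0], [-0.001, -0.0, -1.0]]
contact_force: [-2.9, 0.6, 10.9]
opening: 0.6
gripper_force: 5.1
```

The knob is on the hard stop, about 7.8 mm down. I'll lift off and press the near end again to check it no longer rocks.

>>> {"method": "send_rows", "body": {
  "plan": [0,0,-5,0,0,0,0,0,-10,0,0,0,14,0,0,0,0,0,14,0,0,0,0,0,14,0,0,0,0,0,13,0,0,0,0,0,0,0,12,0,0,0,0,0,10,0,0,0,0,0,4,0,0,0,0,0,2,0,0,0,0,0,0,0,0,0]
}}

```text
t: 15.45
tool_pos: [462.7, 7.5, 87.5]
tcp_rot: [[-1.0, -0.002, -0.001], [-0.002, 1.0, 0.0], [0.001, 0.0, -1.0]]
contact_force: [0.1, -0.1, 1.0]
opening: 0.3
gripper_force: 0.0
```

>>> {"method": "send_rows", "body": {
  "plan": [0,0,0.8,0,0,0,0,0,0,0,0,0]
}}

```text
t: 15.65
tool_pos: [462.9, 7.5, 87.1]
tcp_rot: [[-1.0, -0.002, 0.0], [-0.002, 1.0, -0.0], [-0.0, -0.0, -1.0]]
contact_force: [0.3, -0.1, 0.2]
opening: 0.6
gripper_force: 0.0
```

>>> {"method": "send_rows", "body": {
  "plan": [0,0,0.8,0,0,0,0,0,0,0,0,0]
}}

```text
t: 15.85
tool_pos: [462.7, 7.5, 86.2]
tcp_rot: [[-1.0, -0.002, 0.0], [-0.002, 1.0, -0.0], [-0.0, -0.0, -1.0]]
contact_force: [-0.2, 1.5, 0.4]
opening: 0.3
gripper_force: 0.0
```

>>> {"method": "send_rows", "body": {
  "plan": [0,0,0.6,0,0,0,0,0,0,0,0,0]
}}

```text
t: 16.05
tool_pos: [462.8, 7.5, 85.6]
tcp_rot: [[-1.0, -0.002, 0.0], [-0.002, 1.0, -0.0], [-0.0, -0.0, -1.0]]
contact_force: [0.5, -0.1, 0.2]
opening: 0.4
gripper_force: 0.0
```

>>> {"method": "send_rows", "body": {
  "plan": [0,0,0.6,0,0,0,0,0,0,0,0,0]
}}

```text
t: 16.25
tool_pos: [462.8, 7.5, 85.5]
tcp_rot: [[-1.0, -0.002, 0.0], [-0.002, 1.0, -0.0], [-0.0, -0.0, -1.0]]
contact_force: [-2.0, 0.7, 5.6]
opening: 0.6
gripper_force: 3.1
```

The lid is firm at 85.5 mm (5.6 N, no give), so it is home. I'll retract.

>>> {"method": "send_rows", "body": {
  "plan": [0,0,-10,0,0,0,0,0,-25,0,0,0,0,0,-30,0,0,0,0,0,-30,0,0,0,0,0,-30,0,0,0,0,0,0,0,0,0,0,0,0,0,0,0]
}}

```text
t: 16.95
tool_pos: [463.0, 7.5, 210.7]
tcp_rot: [[-1.0, -0.002, 0.002], [-0.002, 1.0, -0.0], [-0.002, -0.0, -1.0]]
contact_force: [-0.9, -0.1, -0.5]
opening: 0.5
gripper_force: 0.0
```

```bash
python3 -c "
from workcell import manip
print(manip.finish_job())"
```

```text
the job is handed in; nothing more can be done
None
```

The third lid from the +y side (y≈8 mm) was the one that rocked; I pressed its knob about 7.8 mm down to the hard stop (peak about 11 N, over the stated 5–8 N), an end press then showed no give, and the hand was withdrawn and the job handed in at about 17 s. I did not test the fourth lid once the rocking one was found, and two end presses on the seated lids reached 6.5–6.7 N, over the stated 1–5 N.

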